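# Close up the mini PC and switch it on

## Task

The mini PC on the desk has been left open after a memory swap. With the fingertips only, push its drive tray fully home and swing its cover all the way shut without slamming it (in either order); when both are shut, press the power button right down and let it go. Do not pull the tray out or lift the cover further back, do not press the button while the PC is still open, and leave everything else on the desk where it is.

Things in the scene. Friction and masses are not known exactly. Their poses are not given: they have to be found in the camera images.
- pc: Black mini PC lying flat, 155 x 155 mm, 80 mm high, fixed to the desk. Origin: centre of its underside. Its x axis points from its front (towards the robot, with the drive tray) to its rear, y to the robot's left, z up. Along the front runs a fixed top strip, 36 mm deep, 80 mm above the desk, with the power button; behind it the top is open until the cover is shut.
- tray (a joint): Travel of the drive tray in m: 0 = fully home, positive = slid out of the front along the PC's -x. Starts 0.022 to 0.05 out. It slides with about 2.5 N of friction, has no spring and stays where it is left.
- tray_front (a point): Middle of the outer face of the drive tray's grey front plate (plate 108 mm wide along the PC's y, 34 mm high, from 35 to 69 mm above the desk; no handle). It faces the PC's -x. When home it stands 4 mm proud of the PC's front.
- cover (a joint): Angle of the cover in rad: 0 = shut and level, growing as its free front edge swings up and back. Starts at 0.8 to 1.2. A stiff hinge (about 0.25 N m, so some 2.5 N near the free edge) lets it stay at any angle; it has no spring.
- cover_hinge (a point): Middle of the cover's hinge axis, which runs along the PC's y at the rear top edge, 77 mm above the desk. The cover is a white panel with black slots, 115 mm from hinge to free edge, 149 mm wide and 4 mm thick; its underside passes through the hinge axis. Shut, its outer face is 81 mm above the desk and its free edge ends 1 mm behind the top strip.
- cover_edge (a point): Middle of the cover's free edge on its outer face (the face that is on top when shut, and faces rearwards and up when open). It is 115 mm from the hinge axis, and 4 mm off it across the panel.
- power (a joint): Travel of the power button in m: 0 = up, 0.004 = right down. It springs back. About 1 N starts it and 5 N takes it right down.
- power_top (a point): Centre of the top of the round blue power button, 20 mm in diameter, on the top strip's right part seen from the robot; its top is 7 mm above the strip when up (87 mm above the desk), 3 mm when down. It is pressed straight down.
- ruler: White three-edged scale ruler, loose, 160 mm long along its x, 27 mm wide, 22 mm high; origin on the underside. Leave alone.
- pen_cup: Pink pen cup with pens, loose, 76 mm across, 148 mm high over the pens; origin: centre of underside. Leave alone.
- mug: Blue mug, loose, 76 mm across, 85 mm high, with a handle; origin: centre of underside. Leave alone.
- screwdriver: Orange-handled screwdriver lying on the desk, loose, 160 mm long along its x. Leave alone.
- memory: Green memory module lying flat, loose, 133 x 30 x 5 mm, long along its x. Leave alone.
- mouse: Grey computer mouse, loose, 105 x 60 x 36 mm. Leave alone.

How it is judged:
By the outcome, as a careful person would: the job done as asked, in the order asked, and still so for the second after the job is handed in, with the robot touching nothing.
It also fails if it takes over 51 s, if anything falls off the work surface, if the arm or the gripper's body presses on something with over 40 N, if the wrist force passes 120 N, or if a joint passes its speed limit or range.

## Robot

A 7-joint arm with a two-finger parallel gripper is mounted at the origin on the work surface. World frame = base frame: x ahead of the robot, y to its left, z up, the work surface at z = 0. Lengths are in m, angles in rad, forces in N, time in s.
With the tool pointing down it reaches from about 0.375 to 0.925 m from the base axis. Payload 3.1 kg.
Tool frame: the origin (TCP) lies between the finger pads; the fingertips stand 19 mm ahead of it and the grasp point (between the pads) is the TCP; z points along the fingers, y is the line along which they close (so a half turn about z gives the same grasp; the last joint's range is limited). The gripper opens to 85 mm and grips with 20 to 120 N. Pads are 22 mm wide; open, the fingers measure 114 mm over their backs; the gripper's body (76 mm by 85 mm) begins 54 mm behind the grasp point. The pads swing forward as they close: fully open they stand 13 mm farther back than shut.
Start: joints at [-1.315, 0.383, 0.044, 1.598, -0.018, 1.161, -0.05], TCP at [0.225, 0.61, 0.25] pointing down, gripper open.
Joint ranges: [-2.61, 2.61], [-0.41, 2.15], [-1.48, 1.57], [0, 2.5], [-1.57, 4.71], [0.05, 1.97], [-2.85, 2.85]. Speed limits (rad/s): [2.79, 2.79, 3.14, 3.14, 3.14, 3.14, 3.14].

## Interface

Orientations are given as a unit quaternion [x, y, z, w].
In Python, from bench import move_ptp, movel, move_j, move_gripper, pause, inverse_kinematics, read_camera, camera_params, MotionError, sign_off, look_for, tip_of, read_time_s, read_qpos, read_joint_vel, read_effort, read_eef_pos, read_tcp_rot, read_ft_force, read_ft_torque, read_finger_gap, read_grasp_force gives the robot as it stands. Calls block until the motion is done:
- move_ptp(position, orientation): joint-space move of the TCP to a pose.
- movel(position, orientation=None, speed=0.15): straight line of the TCP; orientation=None keeps the orientation; speed is the mean speed in m/s.
- move_j(angles): joint-space move.
- move_gripper(opening, effort=None): finger opening in m; effort is the grip in N (None keeps the last); returns when the fingers have stopped.
- pause(seconds).
- inverse_kinematics(position, orientation): joint angles nearest the present ones, or None.
- read_camera(name): name is "scene" or "top" or "wrist"; returns the picture (480x640x3 uint8, red, green, blue); there is no depth.
- camera_params(name): a dict with "K" (3x3 intrinsics, pixels), "dist_coeffs" ([k1, k2, p1, p2, k3] as OpenCV has them; the pictures are not rectified), "camera_from_world" (4x4, takes a point from world to camera coordinates). Camera axes: x right, y down, z forward; pixel columns grow to the right and rows downward; lengths in m; the calibration is good to about 2 mm. A picture is of the moment at which its call begins: read the wrist's pose just before it. camera_params takes no time and is no camera call; for the wrist camera it gives the pose at the moment of the call.
A pose or a line that the arm cannot do raises MotionError and nothing moves.
- sign_off(): hands the job in; it is judged then, once.
Trained networks look in the newest picture that a camera, given by its name, has taken for a name from the list of things; names that differ only in an ending like _2 or _b are one class to them, and where a whole thing is asked for, a point or a joint stands for the part that bears it (a point fixed in the world has none). Each returns a list of dicts, best first, with "confidence" (0 to 1); they miss things now and then, are a little off and sometimes report something else, mostly with a low value. They report only what shows in the picture. A call takes as long as a camera call.
- look_for(camera, name): "at" ([column, row] in pixels, amid what is visible of it).
- tip_of(camera, name): "at" ([column, row] in pixels: a listed point, or the origin of a listed thing).
Readings, each from a call of its own:
- read_time_s(): time.
- read_qpos(): joint angles.
- read_joint_vel(): joint speeds.
- read_effort(): joint torques, N m.
- read_eef_pos(): TCP position.
- read_tcp_rot(): TCP orientation.
- read_ft_force(): force on the tool from outside, world axes, zero at the start.
- read_ft_torque(): the same for the moment, N m.
- read_finger_gap(): finger opening in m.
- read_grasp_force(): force on a finger pad.
Only numpy, scipy, OpenCV 4.12 (cv2) and the standard library are available. Lean on these libraries where they do the work, as an engineer would, in place of code of your own. Each camera call takes 0.05 s, during which the arm holds its last target. There are 200 camera calls.

## Working session

There is one attempt and no reset: what is moved stays moved. The work goes in short steps, each a Python script; the robot and the scene stay as the last script left them, time stands still between calls to the robot, and variables do not carry over. Pictures are saved under pics/ and viewed, at most 10 in all, crops included, and the job is handed in when it is done.

```bash
ls; mkdir -p pics; python3 - <<'E'
from bench import *
import cv2, numpy as np
print(read_time_s())
for c in ("scene","top"):
    im=read_camera(c); cv2.imwrite(f"pics/{c}0.png",im[:,:,::-1])
    p=camera_params(c); print(c,np.round(p["K"],1).tolist(),p["dist_coeffs"],np.round(p["camera_from_world"],3).tolist())
    for n in ("pc","tray_front","cover_hinge","cover_edge","power_top"):
        print(n,[(np.round(d["at"],1).tolist(),round(d["confidence"],2)) for d in tip_of(c,n)[:2]])
print(read_tcp_rot(),read_time_s())
E
```

```text
pics
0.0
scene [[482.9, 0.0, 326.6], [0.0, 482.9, 239.1], [0.0, 0.0, 1.0]] [-0.00399117  0.          0.          0.          0.        ] [[0.232, 0.973, -0.002, -0.083], [0.585, -0.141, -0.799, -0.267], [-0.777, 0.184, -0.601, 1.503], [0.0, 0.0, 0.0, 1.0]]
pc [([384.0, 280.2], 0.78)]
tray_front [([366.6, 223.8], 0.45)]
cover_hinge [([401.1, 274.2], 0.72)]
cover_edge [([394.6, 211.8], 0.79)]
power_top [([352.4, 236.1], 0.46)]
top [[500.8, 0.0, 321.9], [0.0, 500.8, 237.8], [0.0, 0.0, 1.0]] [-0.13852681  0.          0.          0.          0.        ] [[-0.041, -0.999, 0.001, -0.054], [-0.979, 0.04, -0.202, 0.596], [0.202, -0.009, -0.979, 1.208], [0.0, 0.0, 0.0, 1.0]]
pc [([263.7, 239.3], 0.6)]
tray_front [([266.8, 281.1], 0.74), ([257.0, 213.8], 0.57)]
cover_hinge [([258.9, 205.1], 0.61)]
cover_edge [([256.8, 213.8], 0.68), ([184.5, 254.3], 0.63)]
power_top [([286.5, 249.7], 0.61)]
[ 1.75984293e-01  9.84392974e-01  3.22225760e-05 -2.46431994e-05] 0.6
```

View pics/scene0.png

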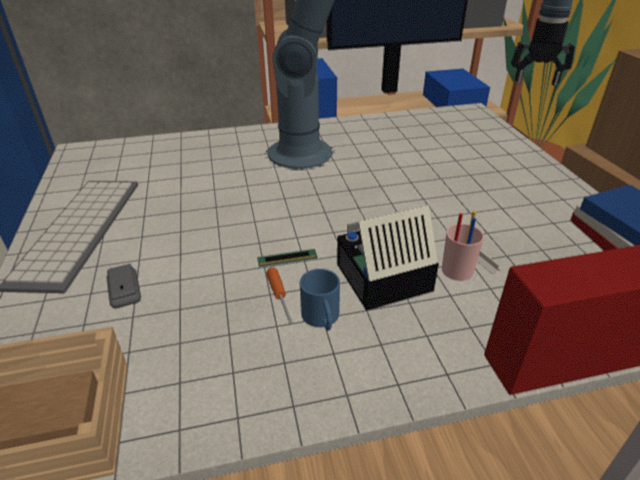

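View pics/top0.png

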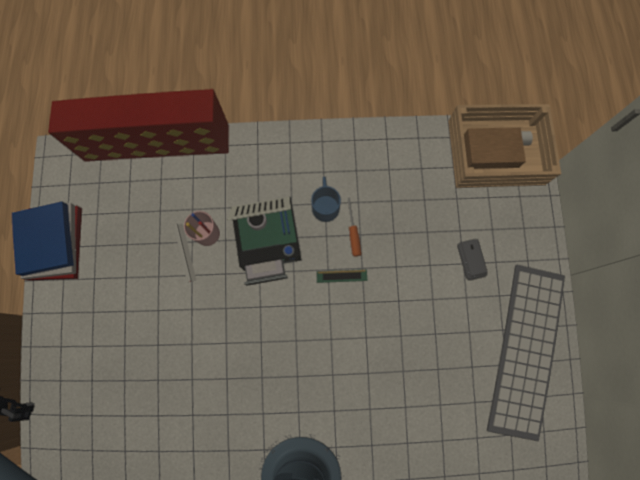

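The scene camera faces the robot: PC at about (385,265) with the cover open, mug (320,298), pen cup (462,252). In the top view the PC is at (267,235), its tray sticks out at (266,272) and the button is at (288,250). Pen cup (201,228), ruler (187,250) and memory (341,275) are close by.

```bash
cat > h.py <<'E'
from bench import *
import cv2, numpy as np, json
from scipy.optimize import least_squares
from scipy.spatial.transform import Rotation as R
NAMES=("pc","tray_front","cover_hinge","cover_edge","power_top")
def local(n,t,a,yb):
    c,s=np.cos(a),np.sin(a)
    return np.array({"pc":(0,0,0),"tray_front":(-.0815-t,0,.052),"cover_hinge":(.0745,0,.077),
     "cover_edge":(.0745-.115*c+.004*s,0,.077+.115*s+.004*c),"power_top":(-.0595,yb,.087)}[n])
def world(n,p):
    x,y,w,t,a,yb=p; l=local(n,t,a,yb)
    return np.array([x+np.cos(w)*l[0]-np.sin(w)*l[1],y+np.sin(w)*l[0]+np.cos(w)*l[1],l[2]])
def proj(P,c):
    T=np.array(c["camera_from_world"]); 
    return cv2.projectPoints(P.reshape(1,3),cv2.Rodrigues(T[:3,:3])[0],T[:3,3],np.array(c["K"]),np.array(c["dist_coeffs"]))[0].ravel()
def observe(cam,names=NAMES,save=None):
    c=camera_params(cam); im=read_camera(cam)
    if save: cv2.imwrite(save,im[:,:,::-1])
    c={k:np.array(v).tolist() for k,v in c.items()}
    return [(n,list(map(float,d["at"])),c,d["confidence"]) for n in names for d in tip_of(cam,n)[:1] if d["confidence"]>.4]
def fit(obs,p0):
    f=lambda p:np.concatenate([(proj(world(n,p),c)-np.array(at))*np.array(c["K"])[0,0]**-1*500/np.linalg.norm(np.array(c["camera_from_world"])[:3]@np.append(world(n,p),1)) for n,at,c,_ in obs])
    r=least_squares(f,p0,loss="soft_l1",f_scale=3,x_scale=[.01,.01,.05,.01,.1,.01]); return r.x,f(r.x).reshape(-1,2)
E
python3 - <<'E'
from h import *
obs=observe("scene")+observe("top")
p,r=fit(obs,[.62,.1,0.1,.035,1.0,-.05])
print(np.round(p,4)); 
for o,e in zip(obs,r): print(o[0],np.round(e,1))
json.dump(obs,open("obs.json","w")); json.dump(p.tolist(),open("p.json","w"))
c=camera_params("wrist"); T=np.array(c["camera_from_world"]); cw=np.linalg.inv(T)
Rt=R.from_quat(read_tcp_rot()).as_matrix(); print("cam in tcp",np.round(Rt.T@(cw[:3,3]-read_eef_pos()),3),np.round(Rt.T@cw[:3,:3],2).tolist(),c["K"][0][0])
E
```

```text
[ 0.6115  0.0706  0.0557  0.0389  1.0202 -0.0506]
pc [0.3 0.3]
tray_front [-0.6  1.1]
cover_hinge [0.4 0.2]
cover_edge [-0.3  1.1]
pc [-1.2 -0.1]
tray_front [-0.2  0.5]
cover_hinge [1.6 1.2]
cover_edge [-0.7  0. ]
power_top [0.1 0.8]
cam in tcp [ 0.066 -0.    -0.124] [[-0.0, -0.97, -0.26], [1.0, -0.0, -0.0], [0.0, -0.26, 0.97]] 362.03716374730334
```

```bash
python3 - <<'E'
from h import *
obs=json.load(open("obs.json")); p=json.load(open("p.json"))
q=(R.from_euler("z",p[2])*R.from_quat([0,1,0,0])).as_quat()
move_gripper(0.0,20); print(read_time_s())
for i,P in enumerate([(.43,.13,.33),(.46,-.01,.30)]):
    move_ptp(P,q); pause(.15); o=observe("wrist",save=f"pics/w{i}.png"); obs+=o
p2,r=fit(obs,p)
print(np.round(p2,4))
for o,e in zip(obs,r): print(o[0],np.round(e,1),round(o[3],2))
print(np.round(fit(obs[9:],p)[0],4))
json.dump(obs,open("obs.json","w")); json.dump(p2.tolist(),open("p.json","w"))
c=camera_params("wrist"); im=cv2.imread("pics/w1.png")
for n in NAMES: cv2.drawMarker(im,tuple(int(round(v)) for v in proj(world(n,p2),c)),(0,0,255),0,8,1)
cv2.imwrite("pics/w1m.png",im); print(read_time_s(),read_finger_gap(),read_ft_force(),read_eef_pos())
E
```

```text
1.9667
[ 0.6123  0.0689  0.0215  0.0407  1.0259 -0.057 ]
pc [-0.3  0.7] 0.67
tray_front [0.2 0.7] 0.58
cover_hinge [-1.6  0.9] 0.57
cover_edge [-1.3  1.5] 0.86
pc [-0.7 -0.3] 0.7
tray_front [-0.9  0.9] 0.93
cover_hinge [2.9 0.9] 0.85
cover_edge [ 0.1 -0.5] 0.72
power_top [2.1 1. ] 0.51
pc [13.8  4.5] 0.82
tray_front [0.8 2.6] 0.92
cover_hinge [ -1.9 235.5] 0.75
power_top [  0.3 -15.5] 0.84
pc [17.8 -0.3] 0.75
tray_front [-7.6 -2.4] 0.58
[ 0.6123  0.068   0.0143  0.0408  1.0202 -0.0566]
5.4167 -4.3698591792279807e-05 [-0.63126389  0.21065965  1.21829168] [ 0.46003021 -0.00940481  0.30007325]
```

View pics/w1m.png

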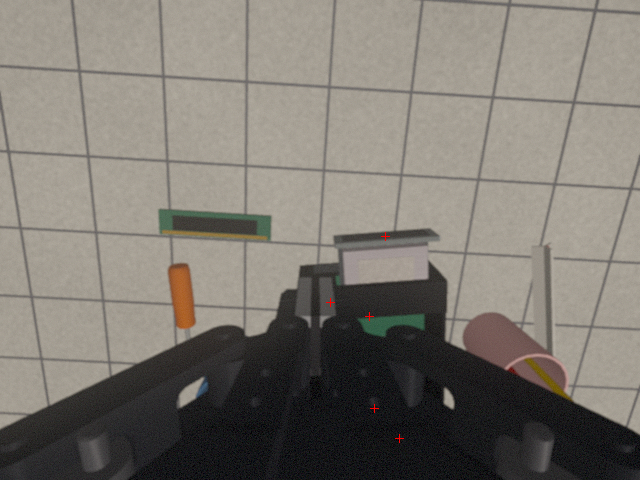

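The wrist picture is upside down (forward is down). The tray plate runs from (334,243) to (438,233), and the gripper hides the button and cover. The tips fitted poorly here, so I'll enlarge the tray plate to measure the yaw.

```bash
python3 - <<'E'
import cv2,numpy as np
a=cv2.imread("pics/w0.png"); b=cv2.imread("pics/w1.png"); t=cv2.imread("pics/top0.png")
cv2.imwrite("pics/w0c.png",cv2.resize(a,(600,450)))
A=cv2.resize(b[220:300,300:460],None,fx=5,fy=5,interpolation=2)[:300,:800]
T=cv2.resize(t[190:290,225:310],None,fx=3,fy=3,interpolation=2)
o=np.zeros((600,800,3),np.uint8); o[:300]=A; o[300:600,:255]=T; cv2.imwrite("pics/crop1.png",o)
E
```

```text
(no output)
```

View pics/crop1.png

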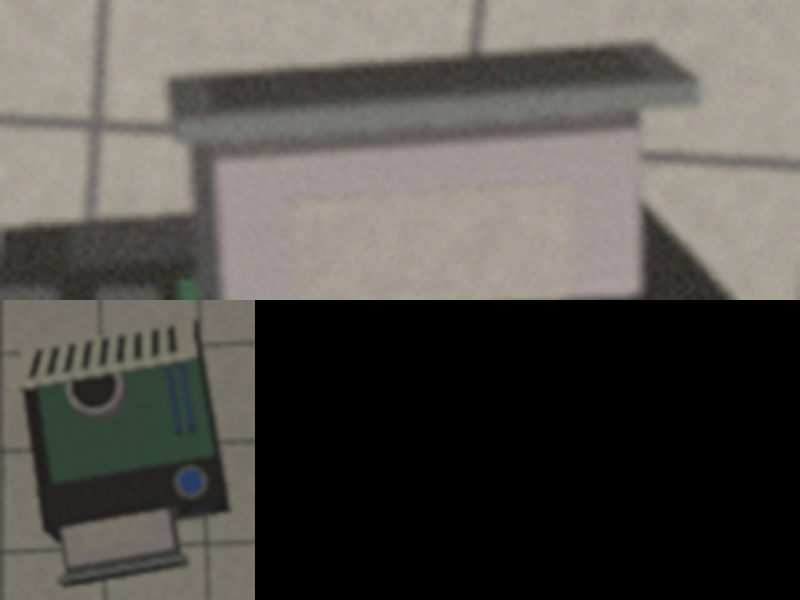

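View pics/w0c.png

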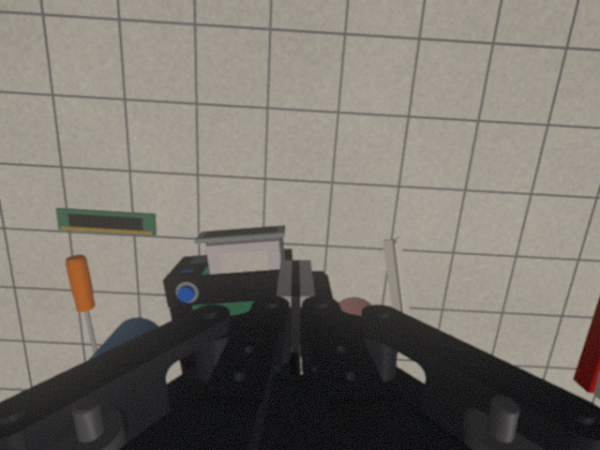

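Crop: the plate's outer top corners are at w1 (335.2,243.6) and (438.6,235.6), and its bottom corners at (334,235.2) and (430.6,228.2). In the top view the button is at (288,250) and the plate at (245,283)–(287,276.5). These all suggest a yaw of about 0.11, so I'll refit with them.

```bash
cat > fit2.py <<'E'
from h import *
import h
_l=h.local
M={"TtR":(0,-.054,.069),"TtL":(0,.054,.069),"TbR":(0,-.054,.035),"TbL":(0,.054,.035),"SfL":(-.0775,.0775,.08),"SfR":(-.0775,-.0775,.08)}
def local(n,t,a,yb):
    if n in M:
        l=np.array(M[n]); 
        if n[0]=="T": l[0]=-.0815-t
        return l
    return _l(n,t,a,yb)
h.local=local
obs=[tuple(o) for o in json.load(open("obs.json"))]; p=json.load(open("p.json"))
ctop=obs[4][2]; cw0=obs[9][2]; cw1=obs[13][2]
keep=obs[:9]+[o for o in obs[9:] if o[0]=="power_top" or o[0]=="tray_front" and o[2]==cw0]
man=[("TtR",(335.2,243.6),cw1,1),("TtL",(438.6,235.6),cw1,1),("TbR",(334,235.2),cw1,1),("TbL",(430.6,228.2),cw1,1),
("TtR",(209.4,256.3),cw0,1),("TtL",(304,249.5),cw0,1),("power_top",(199.5,312.8),cw0,1),
("power_top",(288,250),ctop,1),("TtL",(245,283),ctop,1),("TtR",(287,276.5),ctop,1),("SfL",(239.7,266.4),ctop,1),("SfR",(300.7,259.8),ctop,1)]
A=keep+man; p2,r=fit(A,p); print(np.round(p2,4))
for o,e in zip(A,r): print(o[0],np.round(e,1))
print("manual only wrist",np.round(fit(man[:7],p2)[0],4)," top",np.round(fit(man[7:],p2)[0],4))
json.dump(p2.tolist(),open("p.json","w"))
for n in NAMES: print(n,np.round(world(n,p2),4))
E
python3 fit2.py
```

```text
[ 0.6102  0.0821  0.1244  0.0393  0.9425 -0.0656]
pc [ 5.1 -0.9]
tray_front [0.6 0.7]
cover_hinge [ 8.8 -1.9]
cover_edge [ 4.1 -0.3]
pc [-4.4  0.4]
tray_front [-1.2  0.8]
cover_hinge [-3.5  1.9]
cover_edge [-4.7  3.7]
power_top [ 2.3 -0.7]
tray_front [3.2 3.5]
power_top [-2.1 -1.6]
TtR [-2.  -0.5]
TtL [7.9 3.9]
TbR [-3.2 -1.2]
TbL [-0.2  1.3]
TtR [-7.1 -3.4]
TtL [-1.2 -1.6]
power_top [2.3 1.3]
power_top [-0.9  0.5]
TtL [-1.1  0.5]
TtR [-0.4  0.1]
SfL [-6.7  0.8]
SfR [-6.2 -2. ]
manual only wrist [ 0.6089  0.0835  0.1339  0.038   0.9901 -0.0673]  top [ 0.6104  0.0657  0.0703  0.0377 -5.3337 -0.0552]
pc [0.6102 0.0821 0.    ]
tray_front [0.4904 0.0671 0.052 ]
cover_hinge [0.6841 0.0914 0.077 ]
cover_edge [0.6203 0.0834 0.1724]
power_top [0.5593 0.0097 0.087 ]
```

```bash
python3 - <<'E'
s=open("h.py").read()
i=s.index("    f=lambda p:"); j=s.index("    r=least_squares")
s=s[:i]+'''    def f(p):
        out=[]
        for n,at,c,_ in obs:
            W=world(n,p); z=np.array(c["camera_from_world"])[2]@np.append(W,1)
            out.append((proj(W,c)-np.array(at))*z/c["K"][0][0]*1000)
        return np.concatenate(out)
'''+s[j:]
open("h.py","w").write(s)
E
python3 fit2.py
```

```text
[ 0.612   0.0726  0.0664  0.04    1.0083 -0.0589]
pc [2.7 0.7]
tray_front [-0.9  2.3]
cover_hinge [3.6 0.2]
cover_edge [1.2 1.8]
pc [-6.1 -0.7]
tray_front [-1.2  2.1]
cover_hinge [2.4 3.6]
cover_edge [-3.9  0.9]
power_top [7.  0.5]
tray_front [-1.5  1.5]
power_top [-0.6 -3. ]
TtR [-3.3 -2.9]
TtL [-0.5  4.4]
TbR [-3.7 -3.2]
TbL [-2.8  3.7]
TtR [-5.4 -3.9]
TtL [-2.9  2.7]
power_top [ 1. -2.]
power_top [-2.9  4.2]
TtL [-1.2 -2.1]
TtR [1.8 2.8]
SfL [-16.4  -3.3]
SfR [-13.6  -3.2]
manual only wrist [ 0.6088  0.0835  0.1342  0.0379  0.9612 -0.0673]  top [ 0.6097  0.0675  0.0776  0.0372  1.0052 -0.0563]
pc [0.612  0.0726 0.    ]
tray_front [0.4908 0.0645 0.052 ]
cover_hinge [0.6864 0.0775 0.077 ]
cover_edge [0.6285 0.0737 0.1764]
power_top [0.5566 0.0099 0.087 ]
```

The PC body corners sit about 15 mm from the model while the tray fits, so the tray isn't centred on the PC. I'll add its y offset as a parameter.

```bash
sed -i 's/def local(n,t,a,yb):/def local(n,t,a,yb,ty):/; s/"tray_front":(-.0815-t,0,.052)/"tray_front":(-.0815-t,ty,.052)/; s/x,y,w,t,a,yb=p; l=local(n,t,a,yb)/x,y,w,t,a,yb,ty=p; l=local(n,t,a,yb,ty)/; s/.1,.01\]/.1,.01,.01]/' h.py
sed -i 's/def local(n,t,a,yb):/def local(n,t,a,yb,ty):/; s/l\[0\]=-.0815-t/l[0]=-.0815-t; l[1]+=ty/; s/_l(n,t,a,yb)/_l(n,t,a,yb,ty)/; s/p=json.load(open("p.json"))/p=json.load(open("p.json"))[:6]+[.01]/; s/^print("manual.*$//' fit2.py
python3 fit2.py
```

```text
[ 0.6113  0.0667  0.1347  0.0381  1.0306 -0.0492  0.0158]
pc [-3.1  1.2]
tray_front [0.7 2. ]
cover_hinge [ 2.4 -0.5]
cover_edge [-2.4  2.1]
pc [-0.3 -0.2]
tray_front [-3.   2.3]
cover_hinge [3.2 4.8]
cover_edge [ 0.4 -0.9]
power_top [ 6.9 -1.8]
tray_front [0.4 1.4]
power_top [-0.5 -0.9]
TtR [-1.3  0.5]
TtL [1.5 0.7]
TbR [-1.8  0.3]
TbL [-0.9  0.1]
TtR [-3.1 -0.5]
TtL [-1.2 -0.9]
power_top [1.1 0.1]
power_top [-3.   1.9]
TtL [-2.6  1.8]
TtR [-0.5 -0.5]
SfL [-4.8  1.6]
SfR [-3.2 -8.6]
pc [0.6113 0.0667 0.    ]
tray_front [0.4906 0.0663 0.052 ]
cover_hinge [0.6851 0.0767 0.077 ]
cover_edge [0.6299 0.0692 0.1777]
power_top [0.5589 0.01   0.087 ]
```

```bash
cat >> h.py <<'E'
def setup():
    p=json.load(open("p.json")); w=p[2]
    q=(R.from_euler("z",w)*R.from_quat([0,1,0,0])).as_quat()
    W=lambda l:np.array([p[0]+np.cos(w)*l[0]-np.sin(w)*l[1],p[1]+np.sin(w)*l[0]+np.cos(w)*l[1],l[2]])
    L=lambda P:np.array([np.cos(w)*(P[0]-p[0])+np.sin(w)*(P[1]-p[1]),-np.sin(w)*(P[0]-p[0])+np.cos(w)*(P[1]-p[1]),P[2]])
    F=lambda:np.array([np.cos(w)*(f:=read_ft_force())[0]+np.sin(w)*f[1],-np.sin(w)*f[0]+np.cos(w)*f[1],f[2]])
    return p,q,W,L,F
E
python3 - <<'E'
from h import *
p,q,W,L,F=setup(); ty=p[6]; t=p[3]; Z=.062
x=-.0815-t-.04
move_ptp(W((x-.01,ty,.16)),q); movel(W((x,ty,Z)),q,.15); pause(.2); F0=F(); print(read_time_s(),F0,L(read_eef_pos()))
def go(x,s=.05):
    movel(W((x,ty,Z)),q,s); f=F()-F0; l=L(read_eef_pos()); print(round(x,4),np.round(l,4),np.round(f,1),round(read_time_s(),2)); return f
x=-.0815-t-.02; f=go(x)
while abs(f[0])<1.5 and x<-.085: x+=.004; f=go(x)
print("contact",x)
x1=-.0815-.022; 
if x<x1: x=x1; f=go(x,.05)
while abs(f[0])<9 and x<-.075: x+=.002; f=go(x)
pause(.2); print(np.round(F()-F0,1),L(read_eef_pos()),read_time_s())
E
```

```text
7.1 [ 0.08820494 -0.03208708 -0.66068683] [-0.15869488  0.01594065  0.06304973]
-0.1396 [-0.1395  0.0157  0.0619] [-0.7  0.3  0.3] 7.65
-0.1356 [-0.1355  0.0158  0.062 ] [-0.3  0.2  1. ] 7.9
-0.1316 [-0.1314  0.0158  0.062 ] [-0.7 -0.   0.9] 8.15
-0.1276 [-0.1281  0.0158  0.0617] [-1.8 -0.6  0.2] 8.4
contact -0.12763543566258798
-0.1035 [-0.102   0.0158  0.0624] [0.  0.1 0.7] 9.03
-0.1015 [-0.101   0.0158  0.0623] [-1.5 -0.2  1.5] 9.28
-0.0995 [-0.0996  0.0158  0.062 ] [-1.9 -0.7  1.5] 9.53
-0.0975 [-0.0975  0.0158  0.0619] [-1.6  0.2  1.2] 9.78
-0.0955 [-0.0954  0.0159  0.0618] [-2.2  0.3 -0.5] 10.03
-0.0935 [-0.0934  0.0158  0.0619] [-1.4  0.5 -1.1] 10.28
-0.0915 [-0.0913  0.0159  0.062 ] [-1.8  0.5 -1.3] 10.53
-0.0895 [-0.0901  0.0158  0.0619] [-4.2  0.4  3.1] 10.78
-0.0875 [-0.0901  0.0159  0.0617] [-8.3  0.4  5.1] 11.03
-0.0855 [-0.0901  0.0159  0.0613] [-10.1   0.9   8.5] 11.28
[-11.    1.    8.5] [-0.09011258  0.0158644   0.06125414] 11.4833
```

Tray home: it stopped at −0.0901 with 11 N on it. Next the cover: along an arc, tip on its outer face.

```bash
python3 - <<'E'
from h import *
p,q,W,L,F=setup(); a0=p[4]; r=.088; y=-.01
def tcp(a,d=0,r=r):
    c,s=np.cos(a),np.sin(a)
    return np.array([.0745-r*c+(.004+d)*s+.0095, y, .077+r*s+(.004+d)*c+.019])
x=L(read_eef_pos())[0]
movel(W((x-.02,p[6],.07)),q,.15); movel(W((x-.02,p[6],.27)),q,.3)
s=tcp(a0+.1,.03); movel(W((s[0]+.01,y,.27)),q,.25); movel(W(s),q,.12); pause(.2); F0=F(); print(read_time_s(),F0)
a=a0+.1; movel(W(tcp(a,.012)),q,.06)
log=[]
while a>0.02:
    a=max(a-.08,0.02); movel(W(tcp(a)),q,.05); f=F()-F0; print(round(a,3),np.round(L(read_eef_pos())-tcp(a),4),np.round(f,1),round(read_time_s(),2))
    if abs(f).max()>25: print("STOP"); raise SystemExit
z=tcp(0)[2]; X=tcp(0)[0]
for k in range(12):
    z-=.001; movel(W((X,y,z)),q,.05); f=F()-F0; print(round(z,4),np.round(L(read_eef_pos()),4),np.round(f,1))
    if f[2]>12: break
pause(.2); print(np.round(F()-F0,1),read_eef_pos(),read_time_s())
E
```

```text
14.6 [ 0.20073498  0.09071844 -1.18211836]
1.051 [-0.0005  0.     -0.0001] [-0.1  0.9  2.3] 15.58
0.971 [-0.  0. -0.] [0.8 0.3 0.7] 15.88
0.891 [-0.0005 -0.     -0.0004] [ 0.6 -0.4  1.1] 16.17
0.811 [-0.0009 -0.     -0.0006] [ 0.7 -0.4  0.8] 16.46
0.731 [-0.0009 -0.     -0.0006] [-0.2 -1.4  0.7] 16.75
0.651 [-0.0009 -0.     -0.0006] [ 0.3 -0.4  1.9] 17.04
0.571 [-0.0008  0.     -0.0006] [ 0.5 -0.4  2. ] 17.33
0.491 [-0.0008  0.0001 -0.0006] [-1.2 -0.1  1.5] 17.62
0.411 [-0.0008  0.     -0.0007] [-0.1 -0.3  1. ] 17.92
0.331 [-0.0007  0.     -0.0007] [0.4 0.8 1.1] 18.21
0.251 [-0.0006  0.     -0.0006] [ 0.1 -0.5  0.5] 18.5
0.171 [-0.0006  0.     -0.0006] [-0.2 -0.2 -0. ] 18.79
0.091 [-0.0006 -0.     -0.0006] [-1.1 -0.1  1.1] 19.08
0.02 [-0.0005  0.0001 -0.0006] [-0.6 -0.7  1. ] 19.36
0.099 [-0.0039 -0.01    0.1001] [-2.3  0.2  7.3]
0.098 [-0.0038 -0.0101  0.1001] [-4.2  0.9 13.5]
[-4.3 -0.  12.1] [0.60879939 0.05624024 0.10003723] 20.0583
```

Contact stopped at TCP z 0.1000, so the tip was at 0.081, the cover's shut height. I'll lift off and check both from the cameras before pressing.

```bash
python3 - <<'E'
from h import *
p,q,W,L,F=setup(); l=L(read_eef_pos())
movel(W((l[0],l[1],.16)),q,.15)
move_ptp(W((-.25,-.02,.25)),q); pause(.1)
ims=[read_camera(c)[r:r+150,x:x+200] for c,r,x in (("top",170,165),("scene",190,300))]
wi=read_camera("wrist")
obs=observe("top"); print([(o[0],np.round(o[1],1).tolist(),round(o[3],2)) for o in obs]); c=camera_params("top")
p[3]=0;p[4]=0
for n in NAMES: print(n,np.round(proj(world(n,p),c),1))
o=np.zeros((600,800,3),np.uint8); o[:300,:400]=cv2.resize(ims[0],(400,300)); o[:300,400:]=cv2.resize(ims[1],(400,300)); o[300:,:400]=cv2.resize(wi,(400,300))
cv2.imwrite("pics/chk.png",o[:,:,::-1]); print(read_time_s())
E
```

```text
[('pc', [267.2, 238.5], 0.8), ('cover_hinge', [260.5, 202.5], 0.75), ('cover_edge', [268.5, 247.6], 0.86), ('power_top', [286.4, 250.7], 0.46)]
pc [267.2 238. ]
tray_front [263.8 266. ]
cover_hinge [259.6 203.7]
cover_edge [266.2 247.2]
power_top [286.8 250.8]
22.2
```

View pics/chk.png

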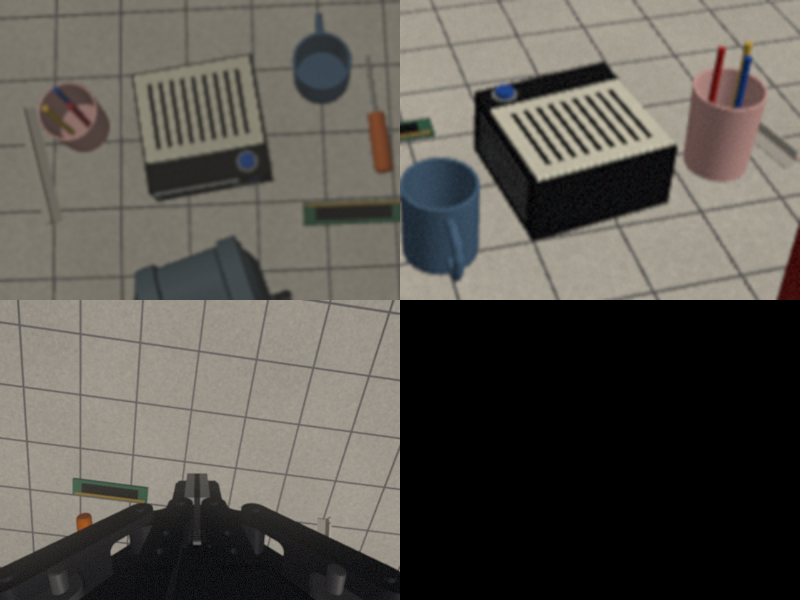

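Both views show the cover level and shut and the tray flush. The button in the top crop is at (247,160), which is pixel (288.5,250), within 2 px of the model. Pressing it now.

```bash
python3 - <<'E'
from h import *
p,q,W,L,F=setup(); x,y=-.0595,p[5]-.001
move_ptp(W((x-.005,y,.16)),q); movel(W((x,y,.113)),q,.1); pause(.2); F0=F(); print(F0)
z=.109
while z>.094:
    movel(W((x,y,z)),q,.03); pause(.05); f=F()-F0; print(round(z,4),np.round(L(read_eef_pos()),4),np.round(f,1))
    if f[2]>14: break
    z-=.001
pause(.3); print("held",np.round(F()-F0,1),L(read_eef_pos()))
movel(W((x,y,.16)),q,.08); move_ptp(W((-.25,-.02,.25)),q); pause(.1)
c=[]
for n,r,k in (("top",170,165),("scene",190,300)): c.append(cv2.resize(read_camera(n)[r:r+150,k:k+200],(400,300)))
cv2.imwrite("pics/end.png",np.hstack(c)[:,:,::-1]); print(read_time_s())
E
```

```text
[0.8443615  0.23634036 0.25714289]
0.109 [-0.0596 -0.0502  0.1089] [-0.3  0.2 -0.4]
0.108 [-0.0595 -0.0502  0.108 ] [-1.4  0.1 -1.1]
0.107 [-0.0595 -0.0502  0.107 ] [-1.  -0.2 -0.7]
0.106 [-0.0593 -0.0503  0.1061] [-0.6 -1.6  0.7]
0.105 [-0.0593 -0.0503  0.1052] [-0.7 -0.3  2.1]
0.104 [-0.0593 -0.0502  0.1042] [-0.5  0.3  1.8]
0.103 [-0.0593 -0.0503  0.1032] [-1.   0.5  4.1]
0.102 [-0.0593 -0.0503  0.1022] [-0.8 -1.   5.3]
0.101 [-0.0592 -0.0503  0.1021] [-4.1  0.5  8.8]
0.1 [-0.0592 -0.0503  0.1019] [-6.1  1.2 15.6]
held [-5.5  0.3 15.6] [-0.05921709 -0.05034455  0.10189106]
29.1583
```

View pics/end.png

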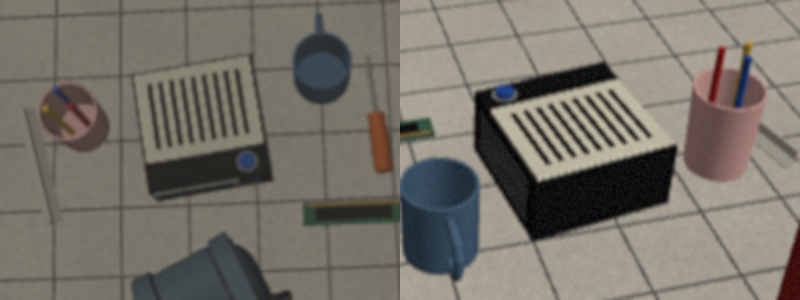

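The button bottomed out at TCP z 0.102, exactly the expected depth, and sprang back. The picture shows the PC shut, the button up and everything else unmoved.

```bash
python3 -c "
from bench import *
print(sign_off())"
```

```text
the job is handed in; nothing more can be done
None
```

The job is handed in at about 29 s: tray fully home, cover gently shut, then the power button pressed right down and released, with nothing else on the desk moved.

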